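# Dock the store-room data logger and start its read-out

## Robot

A 6-joint arm with a two-finger parallel gripper is mounted at the origin on the work surface. World frame = base frame: x ahead of the robot, y to its left, z up, the work surface at z = 0. Lengths are in m, angles in rad, forces in N, time in s.
With the tool pointing down it reaches from about 0.275 to 0.725 m from the base axis. Payload 5.6 kg.
Tool frame: the origin (TCP) lies at the very end of the fingers, on their centre line; the grasp point (between the pads) lies 19 mm behind it; z points along the fingers, y is the line along which they close (so a half turn about z gives the same grasp; the last joint's range is limited). The gripper opens to 85 mm and grips with 20 to 120 N. Pads are 22 mm wide; open, the fingers measure 114 mm over their backs; the gripper's body (76 mm by 85 mm) begins 54 mm behind the grasp point. The pads swing forward as they close: fully open they stand 13 mm farther back than shut.
Start: joints at [-0.955, 0.255, 0.108, 0, -1.424, -0.285], TCP at [0.179, -0.52, 0.231] pointing down, gripper open.
Joint ranges: [-2.95, 2.95], [-1.21, 1.97], [-1.09, 1.5], [-2.87, 1.71], [-2.94, -0.07], [-3.05, 3.05]. Speed limits (rad/s): [2.57, 2.57, 3.14, 3.14, 3.14, 3.14].

## Interface

Orientations are given as a rotation vector (axis times angle).
In Python, from workcell import sense, capture, job_done gives the robot as it stands.
- The arm moves only by the shell command python3 -m pendant 'ROWS' [OPENING] [FORCE]. ROWS is JSON, a list that holds one entry, the list of rows, each a list of 6 numbers: the shift along the tool's x, y, z in units of 0.8 m (1.0 is 0.8 m), then the turn, a rotation vector about the tool's x, y, z in units of 0.12 rad (1.0 is 0.12 rad). A call has 1 to 8 rows; each row shifts and turns the commanded pose from where the row before left it, along the tool's axes as they then stand; what a row does not reach is not made up. A row lasts 1/10 s, in which the tool goes at most 50 mm and 8.59 degrees, less where a joint would pass 70% of its speed; a pose out of reach is approached as far as the arm can. A call with a number of a shift or a turn outside -1 to 1 is refused whole. A call with a gripper value outside its range is refused whole. OPENING is the gripper's target within -1 to 1 (fully open at 1, half-way at 0, shut at -1), set as the call begins (- or left out, the last holds). The fingers move at their own pace and stop on an object; FORCE is the grip in N (left out, the last holds). Time passes only in rows, so rows that do not move let the fingers close. It gives the time, the measured TCP pose, the force, the opening and the grip force at its end, in the units of the state.
- sense(): the state, without advancing time (a new reading comes with each control period).
- capture(name): name is "scene" or "top"; returns a dict with "image" (384x512x3 uint8, red, green, blue), "depth" (384x512 float32, m along the optical axis (not along the pixel's ray), 0 where there is no reading), "fx", "fy", "cx", "cy" (pixels), "R" (3x3) and "t" (3): a world point X has camera coordinates R X + t. Camera axes: x right, y down, z forward; pixel columns grow to the right and rows downward; lengths in m; the calibration is good to about 2 mm. A picture is of the moment at which its call begins.
- job_done(): hands the job in; it is judged then, once.
The state is a dict: "time_s": time; "joint_pos": joint angles; "qvel": joint speeds; "tau": joint torques, N m; "eef_pos": TCP position; "orientation": TCP orientation; "force": force on the tool from outside, world axes, zero at the start; "moment": the same for the moment, N m; "finger_gap": opening from 0.0 (shut) to 1.0 (fully open); "grasp_force": force on a finger pad.
Only numpy, scipy, OpenCV 4.12 (cv2) and the standard library are available. Lean on these libraries where they do the work, as an engineer would, in place of code of your own. Each camera call takes 0.05 s, during which the arm holds its last target. There are 200 camera calls.

## Task

The climate data logger lies in front of its docking reader. Slide it nose first into the reader's channel, fully home against the spring contact inside the hood, then press the push button on the logger's rear end fully down, keep it down for a good second, and let it come up again. Feel your way: never push on the button, or the logger against the reader, with more than 25 N; leave it docked and do not disturb the jars and the tin.

Things in the scene. Friction and masses are not known exactly. Their poses are not given: they have to be found in the camera images.
- logger_center (a point): Centre of the loose data logger: off-white box 110 mm long (its x axis, nose to +x), 50 wide (y), 44 high (z), 0.18 to 0.37 kg, lying flat on the desk (this point 22 mm above it). Dark window and vent slots on top; its only button is on the rear (-x) end. It slides on the desk with 0.8 to 3 N of friction and may be gripped across its width.
- cap: The round grey button cap, 26 mm across, 5.5 thick, on the logger's rear end; origin at the middle of its outer face, 22 mm above the desk. At rest that face stands 14 mm behind the rear end (69 mm behind the logger's centre), fully pressed 6 mm. It is pressed level, along the logger's +x axis; the side of shut, downward pointing fingers can push it. Axes as the logger's.
- push (a joint): Travel of that button (m): 0 up, 0.008 fully down on its hard stop. Its spring takes 2.4 N to start and 8 N at full travel, more than the logger's friction: unless the logger's nose is braced against the contact block inside the reader, the logger slides away before the button is down.
- dock_mouth (a point): Middle of the reader's open mouth, 22 mm above the desk; its x axis points into the channel. The channel has no floor (the logger slides on the desk) and is 56 mm wide from 25 mm inside the mouth on; its lips flare to about 87 mm at the mouth. The black hood roofs it from 40 mm inside the mouth on, 52 mm above the desk.
- contact (a joint): Travel of the brass spring contact in front of the contact block (m): 0 untouched, 0.004 when the logger's nose is fully home against the block. Its spring is weak (under 0.5 N), so a docked logger stays put when let go.
- dock: The docking reader, grey, fixed to the desk, 155 mm long, 84 wide (105 over its lips), 64 high; origin on the desk under its mouth, x into the channel. The face of the contact block under the hood stands 60 to 95 mm beyond the mouth: it differs each time, cannot be seen and must be felt. Docked, the logger's rear end sticks out 15 to 50 mm before the mouth.
- logger: The data logger; origin under its centre, on the desk; x towards its nose, z up.
- jar_a: Bystander: closed glass seed jar with steel lid, 80 mm across, 105 mm high; origin under its centre.
- jar_b: Bystander: closed glass seed jar with steel lid, 72 mm across, 85 mm high; origin under its centre.
- tin: Bystander: flat round metal sample tin, 78 mm across, 46 mm high; origin under its centre.
Mind the look-alikes: they are no part of the job. Of the things shaped like the logger, the white one is meant.

How it is judged:
On the way, in this order (a step that is already met when the one before it is completed fails the run):
1. the logger is home in the reader: the spring contact is pushed in by more than 2.5 mm of its 4 mm (value of joint contact above 0.0025 m), for 0.05 s.
2. with the logger home, its button is kept fully down (over 6.8 of 8 mm) for 0.7 s (value of joint push above 0.0068 m and value of joint contact above 0.0025 m), for 0.7 s.
At the end, for the whole second after the job is handed in: The logger lies flat, straight (within 0.12 rad) and at rest in the reader with the spring contact still pushed in by over 2 mm; its button faces out of the mouth and is up again (under 1 mm) (value of joint push below 0.001 m and value of joint contact above 0.002 m and angle between the x axis of logger and the x axis of dock, either way round below 0.12 rad and angle between logger's own z axis and vertical below 0.08 rad and linear speed of logger below 0.01 m/s and x of cap in the frame of dock below -0.01 m); the robot touches nothing.
It fails at once if the button is pushed on, or the logger is pressed against the reader, with over 25 N (contact force between the fingers and cap above 25 N or contact force between logger and dock above 25 N).
It fails at once if a jar or the tin is moved by over 20 mm or tipped (distance of any of jar_a, jar_b, tin from where it was at the start of the episode above 0.02 m or angle between any of jar_a, jar_b, tin's own z axis and vertical above 0.4 rad).
It also fails if it takes over 58 s, if anything falls off the work surface, if the arm or the gripper's body presses on something with over 40 N, if the wrist force passes 120 N, or if a joint passes its speed limit or range.

## Working session

There is one attempt and no reset: what is moved stays moved. The work goes in short steps, Python scripts to look and compute and a shell command to move; the robot and the scene stay as the last step left them, time stands still between calls to the robot, and variables do not carry over. Pictures are saved under pics/ and viewed, at most 10 in all, crops included, and the job is handed in when it is done.

```bash
mkdir -p pics; cat > h.py <<'E'
import numpy as np, cv2
from workcell import sense, capture
def save(c,n): cv2.imwrite('pics/'+n,c['image'][:,:,::-1])
def ray(c,u,v,z):
    d=c['R'].T@np.array([(u-c['cx'])/c['fx'],(v-c['cy'])/c['fy'],1]); o=-c['R'].T@c['t']
    return o+d*(z-o[2])/d[2]
E
python3 - <<'E'
from h import *
import pickle
cs={n:capture(n) for n in('scene','top')}
pickle.dump(cs,open('c0.pkl','wb'))
im=np.vstack([cs['scene']['image'],cs['top']['image']])
for n in cs: save(cs[n],n+'0.png')
c=cs['top'];print(c['R'],c['t'],c['fx'])
s=sense();print(s['eef_pos'],s['orientation'],s['time_s'],s['force'])
E
```

```text
[[ 3.49488965e-04 -9.99886159e-01  1.50846795e-02]
 [-9.84682628e-01 -2.97420063e-03 -1.74330939e-01]
 [ 1.74355958e-01 -1.47926951e-02 -9.84571570e-01]] [0.00569195 0.53479249 0.83727293] 437.4091514740009
[ 0.17854578 -0.51975269  0.23047878] [ 5.17122336e-01 -3.09834122e+00 -2.63502060e-03] 0.1 [-0.27710229 -0.15306258  0.16069257]
```

View pics/top0.png

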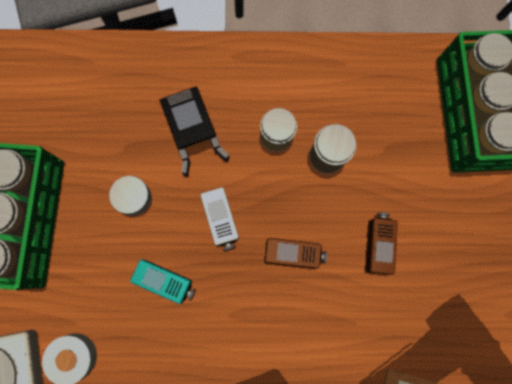

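View pics/scene0.png

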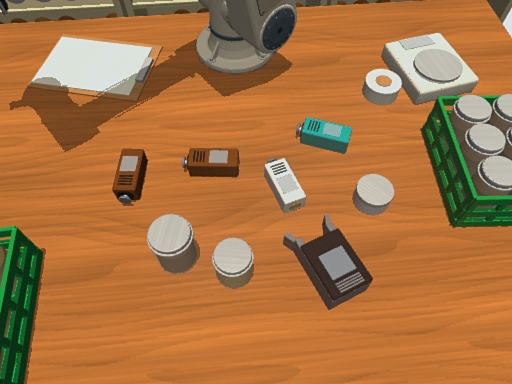

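The top view has four logger-shaped things: white (219,217), teal (162,282), brown (295,253) and brown (383,245). The white one fits, with its button at (230,245). The reader is at (190,120), with its lips at (185,165) and (222,155). The jars are at (278,130) and (334,147) and the tin at (129,195). Next I'll confirm with a crop and measure.

```bash
python3 - <<'E'
from h import *
import pickle
c=pickle.load(open('c0.pkl','rb'))['top'];im=c['image']
cv2.imwrite('pics/crop.png',cv2.resize(im[75:275,100:300,::-1],None,fx=3,fy=3,interpolation=cv2.INTER_CUBIC))
hsv=cv2.cvtColor(im,cv2.COLOR_RGB2HSV)
def big(m,box):
    u0,v0,u1,v1=box;M=np.zeros(m.shape,np.uint8);M[v0:v1,u0:u1]=m[v0:v1,u0:u1]
    M=cv2.morphologyEx(M,cv2.MORPH_CLOSE,np.ones((9,9)))
    k=max(cv2.findContours(M,cv2.RETR_EXTERNAL,cv2.CHAIN_APPROX_NONE)[0],key=cv2.contourArea)
    return k[:,0,:]
def rect(k,z):
    P=np.array([ray(c,u,v,z)[:2] for u,v in k],np.float32)
    r=cv2.minAreaRect(P);return np.round(r[0],4),np.round(r[1],4),round(r[2],2),np.round(cv2.boxPoints(r),4).tolist(),P
k=big(((hsv[...,1]<60)&(hsv[...,2]>165)).astype(np.uint8),(195,180,245,255));print('logger',rect(k,.044)[:4])
k=big(((hsv[...,2]<75)&(hsv[...,1]<90)).astype(np.uint8),(150,75,240,155));print('hood',rect(k,.064)[:4])
k=big((hsv[...,1]<90).astype(np.uint8),(150,75,240,180));P=rect(k,.064)[4];print('dock',rect(k,.064)[:4])
for b in [(165,145,200,180),(205,140,235,165)]:
    k=big(((hsv[...,1]<90)&(hsv[...,2]>75)).astype(np.uint8),b);print('lip',b,k.min(0),k.max(0),rect(k,.06)[:4])
for n,p in dict(jb=(278,125),ja=(334,142),tin=(129,195)).items():print(n,ray(c,*p,{'jb':.085,'ja':.105,'tin':.046}[n]))
d=c['depth']
for u,v in [(219,205),(190,118),(186,158),(218,150),(186,168),(224,157)]:
    z=d[v,u];X=c['R'].T@(np.array([(u-c['cx'])/c['fx']*z,(v-c['cy'])/c['fy']*z,z])-c['t']);print(u,v,X.round(4))
E
```

```text
logger (array([0.4971, 0.075 ]), array([0.1061, 0.0472]), 17.28, [[0.43939998745918274, 0.08179999887943268], [0.45339998602867126, 0.03680000081658363], [0.5547000169754028, 0.06830000132322311], [0.5407000184059143, 0.11330000311136246]])
hood (array([0.6764, 0.1326]), array([0.1523, 0.0775]), 21.55, [[0.5914000272750854, 0.14069999754428864], [0.6197999715805054, 0.06859999895095825], [0.7615000009536743, 0.12449999898672104], [0.7330999970436096, 0.19660000503063202]])
dock (array([0.6703, 0.1306]), array([0.1673, 0.0962]), 21.46, [[0.5748000144958496, 0.14470000565052032], [0.6100000143051147, 0.0551999993622303], [0.7656999826431274, 0.11640000343322754], [0.7304999828338623, 0.20600000023841858]])
lip (165, 145, 200, 180) [179 149] [187 172] (array([0.6059, 0.1448]), array([0.0483, 0.0153]), 10.32, [[0.5807999968528748, 0.14800000190734863], [0.5835000276565552, 0.13300000131130219], [0.6309999823570251, 0.14159999787807465], [0.6283000111579895, 0.1565999984741211]])
lip (205, 140, 235, 165) [211 140] [227 156] (array([0.6318, 0.0753]), array([0.0463, 0.0131]), 35.13, [[0.6090999841690063, 0.0674000009894371], [0.616599977016449, 0.056699998676776886], [0.6545000076293945, 0.08330000191926956], [0.6470000147819519, 0.09399999678134918]])
jb [ 0.67266474 -0.04338378  0.085     ]
ja [ 0.63186119 -0.14999044  0.105     ]
tin [0.53705928 0.25580626 0.046     ]
219 205 [0.5177 0.0745 0.0424]
190 118 [0.6932 0.1345 0.0661]
186 158 [0.614  0.1429 0.0479]
218 150 [0.6337 0.0783 0.0394]
186 168 [0.5948 0.1434 0.0404]
224 157 [0.6203 0.066  0.0339]
```

View pics/crop.png

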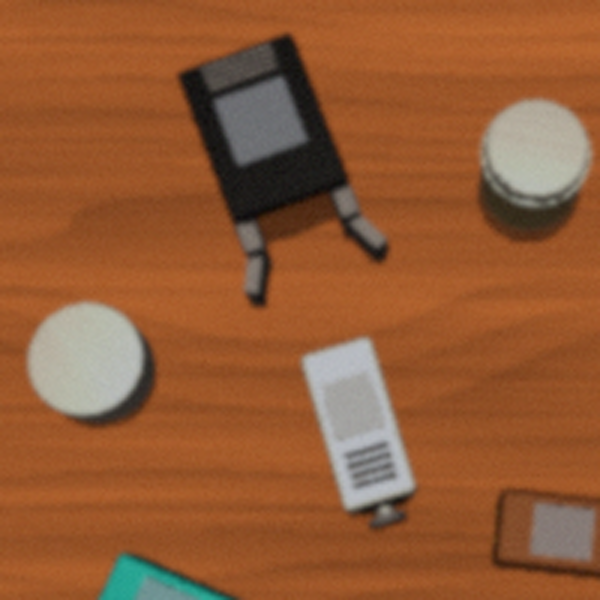

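The crop confirms the white logger: off-white with a dark window, its grey button cap at the lower right end away from the reader. The reader's lips open towards it, and it has the black hood. Next I'll work out the dock axis from the hood corners and plan the approach.

```bash
cat >> h.py <<'E'
from scipy.spatial.transform import Rotation as Ro
def plan(xyz,head):
    "needed turn about tool z (units), then shift in turned tool axes (units of .8 m); head = heading of tool -x, deg"
    s=sense();R=Ro.from_rotvec(s['orientation']);a=np.deg2rad(head)
    X=np.array([-np.cos(a),-np.sin(a),0]);Z=np.array([0,0,-1.]);T=Ro.from_matrix(np.c_[X,np.cross(Z,X),Z])
    print('t',s['time_s'],'turn u',((R.inv()*T).as_rotvec()/.12).round(3),'shift u',(T.inv().apply(np.array(xyz)-s['eef_pos'])/.8).round(4))
E
python3 - <<'E'
from h import *
import pickle
c=pickle.load(open('c0.pkl','rb'))['top']
f=lambda x,y,z:ray(c,100+x/3,75+y/3,z)
bl,br,fr,fl=[f(*p,.064) for p in[(181,74),(290,36),(346,185),(238,220)]]
F=(fl+fr)/2;B=(bl+br)/2;d=F*0+B-F;print('hood len,width',np.linalg.norm(d),np.linalg.norm(fl-fr),np.linalg.norm(bl-br));n=d/np.linalg.norm(d)
w=fl-fr;print('head',np.degrees(np.arctan2(d[1],d[0])),'from width',np.degrees(np.arctan2(-w[0],w[1])))
print('mouth',F-.04*n)
for z in(.04,.044,.05):
    l,r=f(247,296,z),f(386,243,z);m=(l+r)/2;print('lips',z,m,np.linalg.norm(l-r),np.degrees(np.arctan2(-(l-r)[0],(l-r)[1])), 'along',(m-F)@n)
plan((.4636,.0646,.15),17.3)
E
```

```text
hood len,width 0.11284226947361471 0.07627336829519966 0.07911412170821755
head 21.366013498402026 from width 19.01511327936693
mouth [0.60489083 0.10398382 0.064     ]
lips 0.04 [0.60185361 0.10337738 0.04      ] 0.10189486741029498 21.80028512303544 along -0.04304941490799738
lips 0.044 [0.60084512 0.1029958  0.044     ] 0.10143038945746467 21.80028512303539 along -0.04412761690788953
lips 0.05 [0.59933238 0.10242343 0.05      ] 0.10073367252821935 21.80028512303542 along -0.045744919907727534
t 0.1 turn u [ 0.014 -0.001  0.24 ] shift u [-0.5574  0.5914  0.1006]
```

Hood 113 × 77 mm against a nominal 115 × 84, and lips 101 mm wide against 105, so the fit is consistent. The mouth is at (0.604, 0.104) with heading 21.4°.

```bash
python3 -m pendant '[[[0,0,0,0,0,0.24],[-0.037,0.0394,0.0067,0,0,0],[-0.037,0.0394,0.0067,0,0,0],[-0.037,0.0394,0.0067,0,0,0],[-0.037,0.0394,0.0067,0,0,0],[-0.037,0.0394,0.0067,0,0,0],[-0.037,0.0394,0.0067,0,0,0],[-0.037,0.0394,0.0067,0,0,0]]]' 1 20
python3 -m pendant '[[[-0.037,0.0394,0.0067,0,0,0],[-0.037,0.0394,0.0067,0,0,0],[-0.037,0.0394,0.0067,0,0,0],[-0.037,0.0394,0.0067,0,0,0],[-0.037,0.0394,0.0067,0,0,0],[-0.037,0.0394,0.0067,0,0,0],[-0.037,0.0394,0.0067,0,0,0],[-0.037,0.0394,0.0067,0,0,0]]]'
python3 -m pendant '[[[0,0,0,0,0,0],[0,0,0,0,0,0]]]'
python3 -c "
from h import *
plan((.4636,.0646,.012),17.3)"
```

```text
time_s: 0.9
eef_pos: [0.3111, -0.2463, 0.1936]
orientation: [-0.47, 3.106, -0.0]
force: [1.0, -0.4, -0.2]
finger_gap: 1.001
grasp_force: 0.0
time_s: 1.7
eef_pos: [0.4623, 0.0651, 0.1507]
orientation: [-0.471, 3.106, 0.0]
force: [0.5, -1.0, -0.1]
finger_gap: 0.999
grasp_force: 0.0
time_s: 1.9
eef_pos: [0.4618, 0.0639, 0.1503]
orientation: [0.473, -3.104, 0.001]
force: [-0.4, -0.8, 0.4]
finger_gap: 0.999
grasp_force: 0.0
t 1.9 turn u [-0.001 -0.013  0.006] shift u [-2.400e-03  1.000e-04  1.729e-01]
```

```bash
python3 -m pendant '[[[-0.002,0,0.045,0,0,0],[0,0,0.045,0,0,0],[0,0,0.045,0,0,0],[0,0,0.03,0,0,0],[0,0,0.011,0,0,0],[0,0,0,0,0,0]]]'
python3 -m pendant '[[[0,0,0,0,0,0],[0,0,0,0,0,0],[0,0,0,0,0,0],[0,0,0,0,0,0],[0,0,0,0,0,0],[0,0,0,0,0,0],[0,0,0,0,0,0],[0,0,0,0,0,0]]]' -1 30
python3 - <<'E'
from h import *
c=capture('top');save(c,'grip.png')
cv2.imwrite('pics/gripc.png',cv2.resize(c['image'][75:275,100:300,::-1],None,fx=3,fy=3))
plan((.604-.09*.931,.104-.09*.365,.02),21.4)
E
```

```text
time_s: 2.5
eef_pos: [0.4628, 0.0628, 0.0097]
orientation: [0.47, -3.104, 0.001]
force: [-0.8, 0.5, 0.2]
finger_gap: 1.003
grasp_force: 0.0
time_s: 3.3
eef_pos: [0.4646, 0.0641, 0.0116]
orientation: [-0.473, 3.103, 0.0]
force: [-1.6, -0.8, 7.1]
finger_gap: 0.583
grasp_force: 32.4
t 3.35 turn u [-0.002  0.024 -0.593] shift u [-0.0679 -0.0171 -0.0105]
```

View pics/gripc.png

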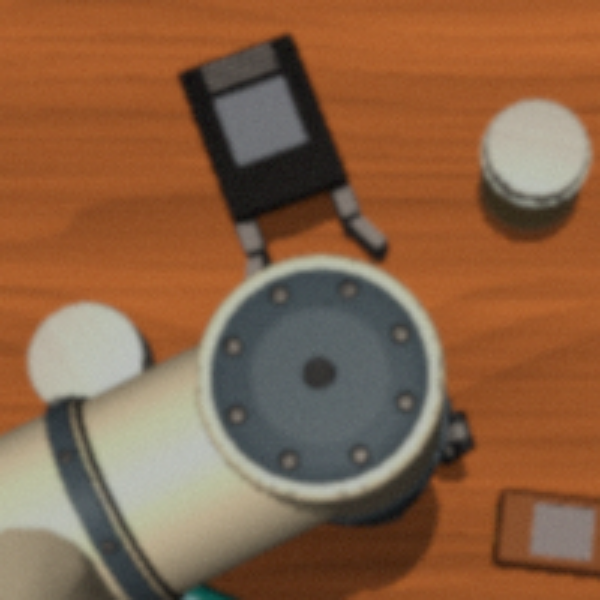

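The grip looks right: the gap is 49.6 mm, which matches the logger's width, and the button is visible at (458,432). I'll turn and line it up with the mouth.

```bash
python3 -m pendant '[[[0,0,-0.001,0,0,-0.2],[0,0,0,0,0,-0.2],[0,0,0,0,0,-0.19],[-0.02,-0.006,0,0,0,0],[-0.02,-0.006,0,0,0,0],[-0.02,-0.005,0,0,0,0],[-0.008,0,0,0,0,0],[0,0,0,0,0,0]]]'
python3 - <<'E'
from h import *
plan((.604-.04*.931,.104-.04*.365,.0116),21.4);print(sense()['force'])
E
```

```text
time_s: 4.15
eef_pos: [0.518, 0.0698, 0.0114]
orientation: [0.583, -3.083, 0.003]
force: [-5.8, -3.8, 11.4]
finger_gap: 0.581
grasp_force: 32.8
t 4.15 turn u [-0.008 -0.031  0.004] shift u [-0.0657  0.0006 -0.0002]
[-5.81768493 -3.77332948 11.41358594]
```

```bash
python3 -m pendant '[[[0,0,-0.0015,0,0,0],[-0.012,0,0,0,0,0],[-0.012,0,0,0,0,0]]]'
python3 -m pendant '[[[-0.01,0,0,0,0,0],[-0.01,0,0,0,0,0],[0,0,0,0,0,0]]]'
python3 - <<'E'
from h import *
c=capture('scene')
cv2.imwrite('pics/in.png',cv2.resize(c['image'][120:320,220:420,::-1],None,fx=3,fy=3))
plan((.604-.04*.931,.104-.04*.365,.0116),21.4)
E
```

```text
time_s: 4.45
eef_pos: [0.5371, 0.0782, 0.0115]
orientation: [0.583, -3.086, -0.0]
force: [-0.0, 0.6, -2.7]
finger_gap: 0.579
grasp_force: 31.5
time_s: 4.75
eef_pos: [0.553, 0.0843, 0.0117]
orientation: [-0.583, 3.087, -0.0]
force: [-0.1, 0.0, -2.9]
finger_gap: 0.579
grasp_force: 31.7
t 4.8 turn u [ 0.001 -0.003 -0.006] shift u [-0.0194 -0.0003  0.0001]
```

View pics/in.png

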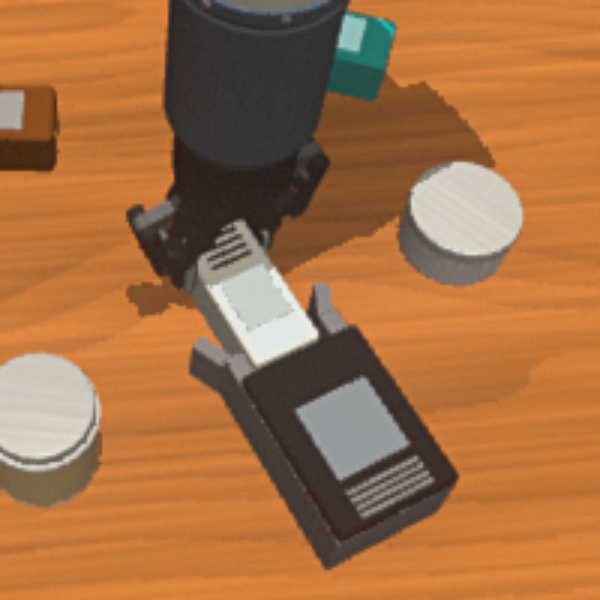

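The scene crop shows the logger centred between the lips, with its nose (285,350) just before the hood's edge. There's no side force. I'll go on 16 mm, release, and step behind the cap.

```bash
python3 -m pendant '[[[-0.01,0,0,0,0,0],[-0.01,0,0,0,0,0],[0,0,0,0,0,0]]]'
python3 -m pendant '[[[0,0,0,0,0,0],[0,0,0,0,0,0],[0,0,0,0,0,0],[0,0,0,0,0,0],[0,0,0,0,0,0]]]' 1
python3 -m pendant '[[[0,0,-0.04,0,0,0],[0,0,-0.045,0,0,0],[0.03,0,-0.02,0,0,0],[0.04,0,0,0,0,0],[0.03,0,0,0,0,0],[0,0,0,0,0,0],[0,0,0,0,0,0]]]' -1
python3 - <<'E'
from h import *
c=capture('top')
cv2.imwrite('pics/rel.png',cv2.resize(c['image'][75:275,100:300,::-1],None,fx=3,fy=3))
plan((.604-.15*.931,.104-.15*.365,.012),21.4)
E
```

```text
time_s: 5.1
eef_pos: [0.5681, 0.0901, 0.0122]
orientation: [-0.582, 3.086, 0.0]
force: [0.3, -0.1, -2.5]
finger_gap: 0.58
grasp_force: 31.7
time_s: 5.6
eef_pos: [0.5668, 0.0896, 0.0123]
orientation: [-0.582, 3.087, 0.0]
force: [-0.2, -0.3, -0.2]
finger_gap: 1.006
grasp_force: 0.0
time_s: 6.3
eef_pos: [0.4924, 0.0604, 0.0966]
orientation: [-0.582, 3.086, 0.0]
force: [0.7, 0.1, -0.4]
finger_gap: 0.001
grasp_force: 0.0
t 6.35 turn u [-0.001  0.008 -0.004] shift u [ 0.0384 -0.0002  0.1055]
```

View pics/rel.png

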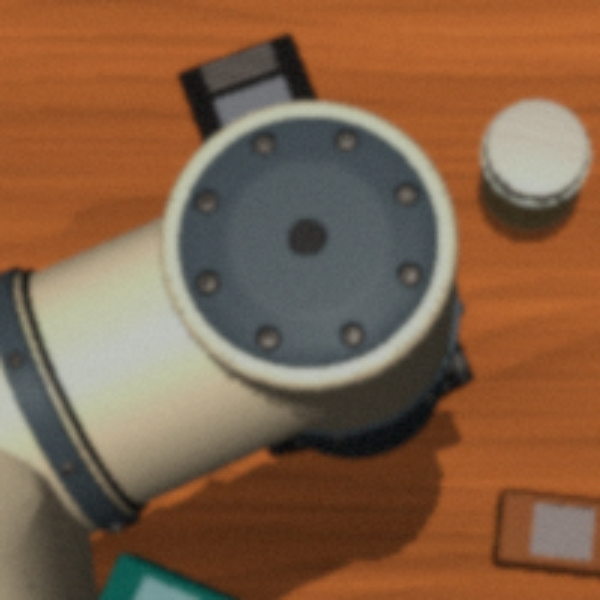

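The arm hides the logger in this view. The cap face should be about 35 mm ahead of the shut fingers, so I'll lower here and feel forward.

```bash
python3 -m pendant '[[[0,0,0.045,0,0,0],[0,0,0.045,0,0,0],[0,0,0.014,0,0,0],[0,0,0,0,0,0]]]'
python3 -m pendant '[[[-0.012,0,0,0,0,0],[-0.012,0,0,0,0,0],[-0.006,0,0,0,0,0],[0,0,0,0,0,0]]]'
for i in 1 2 3 4; do python3 -m pendant '[[[-0.0025,0,0,0,0,0],[-0.0025,0,0,0,0,0],[0,0,0,0,0,0]]]' | grep -E 'pos|^force'; done
```

```text
time_s: 6.75
eef_pos: [0.4917, 0.0601, 0.0114]
orientation: [0.582, -3.083, 0.002]
force: [0.2, -0.7, 0.5]
finger_gap: -0.0
grasp_force: 0.0
time_s: 7.15
eef_pos: [0.5162, 0.0698, 0.0137]
orientation: [-0.582, 3.085, 0.001]
force: [-0.7, -0.1, -0.4]
finger_gap: 0.002
grasp_force: 0.0
eef_pos: [0.5184, 0.0707, 0.013]
force: [-0.9, 0.0, 0.5]
eef_pos: [0.5223, 0.0722, 0.0129]
force: [-0.3, 0.4, -0.6]
eef_pos: [0.5254, 0.0733, 0.0127]
force: [-0.9, 0.4, 0.8]
eef_pos: [0.5298, 0.0751, 0.0128]
force: [-0.9, -0.9, 1.4]
```

```bash
for i in 1 2 3; do python3 -m pendant '[[[-0.0025,0,0,0,0,0],[-0.0025,0,0,0,0,0],[0,0,0,0,0,0]]]' | grep -E 'pos|^force'; done
```

```text
eef_pos: [0.5338, 0.0767, 0.0128]
force: [-0.9, -0.1, -1.5]
eef_pos: [0.5375, 0.0781, 0.0129]
force: [-0.3, -1.0, -1.0]
eef_pos: [0.5412, 0.0795, 0.0129]
force: [-1.0, 0.0, -0.9]
```

```bash
python3 - <<'E'
from h import *
c=capture('scene')
cv2.imwrite('pics/push.png',cv2.resize(c['image'][120:320,220:420,::-1],None,fx=3,fy=3))
E
```

```text
(no output)
```

View pics/push.png

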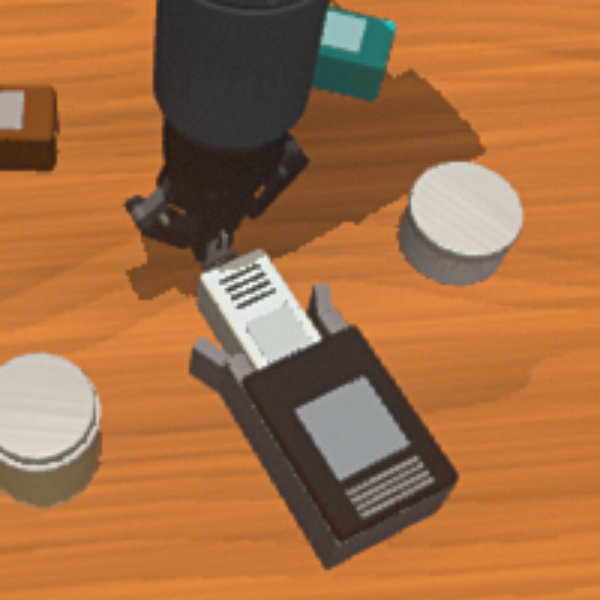

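The shut fingers (218,245) stand right at the rear end (232,262), and the logger is straight with its nose under the hood. I'll keep going in small steps, watching the force along the axis.

```bash
for i in 1 2 3 4; do python3 -m pendant '[[[-0.0025,0,0,0,0,0],[-0.0025,0,0,0,0,0],[0,0,0,0,0,0]]]' | grep -E 'pos|^force'; done
```

```text
eef_pos: [0.5448, 0.0809, 0.0129]
force: [-1.3, -0.5, 0.2]
eef_pos: [0.5485, 0.0824, 0.0129]
force: [-1.5, -0.9, 0.6]
eef_pos: [0.5523, 0.0839, 0.0129]
force: [-2.7, -1.1, 1.8]
eef_pos: [0.5561, 0.0854, 0.0129]
force: [-1.4, -1.0, 1.0]
```

Now sliding with light friction. I'll go on in 3 mm steps.

```bash
for i in 1 2 3; do python3 -m pendant '[[[-0.002,0,0,0,0,0],[-0.002,0,0,0,0,0],[0,0,0,0,0,0]]]' | grep -E 'pos|^force'; done
```

```text
eef_pos: [0.5587, 0.0864, 0.0129]
force: [-2.5, -1.4, 1.4]
eef_pos: [0.5619, 0.0877, 0.0129]
force: [-2.5, -1.2, 0.5]
eef_pos: [0.5646, 0.0887, 0.0129]
force: [-3.2, -1.5, 2.2]
```

```bash
for i in 1 2 3; do python3 -m pendant '[[[-0.002,0,0,0,0,0],[0,0,0,0,0,0]]]' | grep -E 'pos|^force'; done
```

```text
eef_pos: [0.5661, 0.0893, 0.0129]
force: [-3.8, -1.7, 2.7]
eef_pos: [0.5674, 0.0898, 0.0129]
force: [-4.9, -2.0, 2.9]
eef_pos: [0.5687, 0.0903, 0.0128]
force: [-5.1, -2.3, 4.4]
```

```bash
for i in 1 2 3; do python3 -m pendant '[[[-0.001,0,0,0,0,0],[0,0,0,0,0,0]]]' | grep -E 'pos|^force'; done
```

```text
eef_pos: [0.5692, 0.0905, 0.0129]
force: [-5.1, -2.2, 4.7]
eef_pos: [0.5698, 0.0907, 0.0129]
force: [-6.5, -2.6, 5.8]
eef_pos: [0.5704, 0.091, 0.0129]
force: [-6.5, -2.2, 6.2]
```

```bash
for i in 1 2 3; do python3 -m pendant '[[[-0.001,0,0,0,0,0],[0,0,0,0,0,0]]]' | grep -E 'pos|^force'; done
```

```text
eef_pos: [0.571, 0.0912, 0.0129]
force: [-7.0, -2.9, 5.0]
eef_pos: [0.5716, 0.0914, 0.0128]
force: [-7.8, -3.9, 6.6]
eef_pos: [0.5716, 0.0914, 0.0128]
force: [-9.1, -2.2, 8.1]
```

The advance stopped at about 9.5 N, which is the hard stop. A hair more, then hold for over a second.

```bash
python3 -m pendant '[[[-0.001,0,0,0,0,0],[0,0,0,0,0,0]]]' | grep -E 'pos|^force'; for i in 1 2; do python3 -m pendant '[[[0,0,0,0,0,0],[0,0,0,0,0,0],[0,0,0,0,0,0],[0,0,0,0,0,0],[0,0,0,0,0,0],[0,0,0,0,0,0],[0,0,0,0,0,0]]]' | grep -E 'time|pos|^force'; done
```

```text
eef_pos: [0.5717, 0.0914, 0.0127]
force: [-10.7, -3.9, 8.6]
time_s: 14.1
eef_pos: [0.5717, 0.0914, 0.0127]
force: [-9.9, -3.8, 8.9]
time_s: 14.8
eef_pos: [0.5717, 0.0914, 0.0127]
force: [-10.5, -3.6, 8.6]
```

Held for 1.4 s at 11 N with the position steady. Now a gentle retreat, then clear the view.

```bash
python3 -m pendant '[[[0.003,0,0,0,0,0],[0.004,0,0,0,0,0],[0.004,0,0,0,0,0],[0.01,0,0,0,0,0],[0.03,0,0,0,0,0],[0.05,0,0,0,0,0],[0.05,0,-0.02,0,0,0],[0.04,0,-0.05,0,0,0]]]'
python3 -m pendant '[[[0.04,0,-0.04,0,0,0],[0,-0.06,0,0,0,0],[0,-0.06,0,0,0,0],[0,-0.06,0,0,0,0],[0,-0.06,0,0,0,0],[0,0,0,0,0,0],[0,0,0,0,0,0]]]'
python3 - <<'E'
from h import *
c=capture('top')
cv2.imwrite('pics/end.png',cv2.resize(c['image'][75:275,100:300,::-1],None,fx=3,fy=3))
E
```

```text
time_s: 15.6
eef_pos: [0.4292, 0.0361, 0.066]
orientation: [0.58, -3.083, 0.0]
force: [1.5, 1.3, 1.2]
finger_gap: -0.0
grasp_force: 0.0
time_s: 16.3
eef_pos: [0.4735, -0.1542, 0.0998]
orientation: [-0.578, 3.086, -0.0]
force: [0.4, 0.2, -0.0]
finger_gap: 0.001
grasp_force: 0.0
```

View pics/end.png

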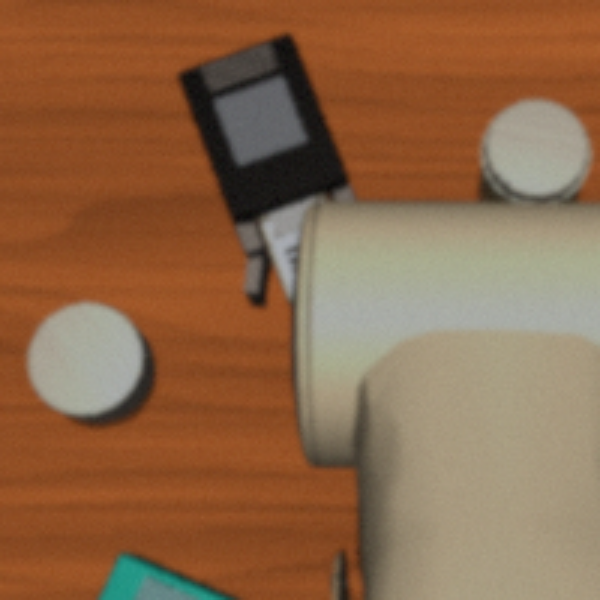

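The logger sits in the channel but the arm hides its rear, so I'll check from the scene camera.

```bash
python3 - <<'E'
from h import *
c=capture('scene')
cv2.imwrite('pics/end2.png',cv2.resize(c['image'][120:320,220:420,::-1],None,fx=3,fy=3))
print(sense()['time_s'],sense()['force'])
E
```

```text
16.4 [-0.28097935  0.02346353  0.46426941]
```

View pics/end2.png

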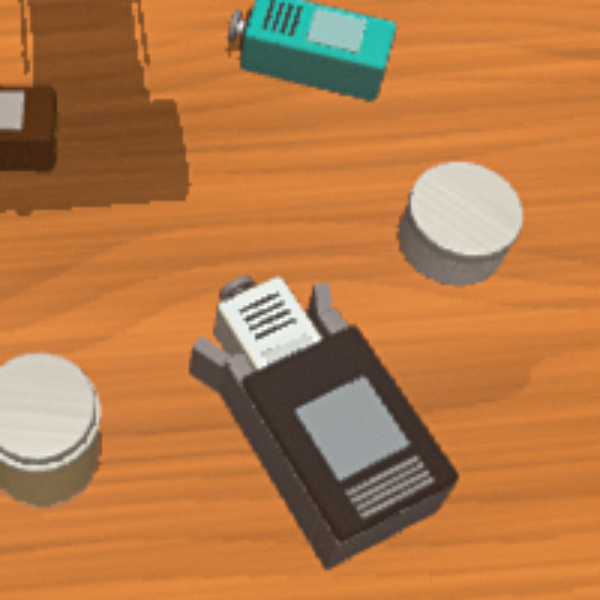

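The final view shows the logger straight in the channel, its button (237,288) up and facing out of the mouth. The jar and tin in view stand where they were, and the robot is clear.

```bash
python3 -c "
from workcell import job_done
print(job_done())"
```

```text
the job is handed in; nothing more can be done
None
```

I docked the logger, held its button on the hard stop for about 1.4 s at about 11 N along the push, let it come up and handed the job in; no verdict came back, and full home was judged by feel (nose about 92 mm in).

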